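# Feel along the plugs of a curved rail

## Task

Check the glued plugs of the curved rail by feel: with the gripper shut, come down on the plug at the red disc's end and run the fingertips lightly along the curve, touching all five dark plugs in order and staying on the wood, or within 2 cm of it, all the way to the plug at the blue disc's end. Finish while still holding the fingertips at rest on that last plug, pressing lightly. Only touch: do not press hard, grip, lift or tip the rail, and leave everything else standing where it is.

Things in the scene. Friction and masses are not known exactly. Their poses are not given: they have to be found in the camera images.
- cradle: fixed grey board 155 x 400 x 12 mm (x, y, z) lying on the table. Origin on the table surface, 22.5 mm towards +x of the board's centre; z up; y along the chord of the row of plugs, whose middle bulges to +x. Six wooden posts (12 mm thick, tops 14 mm below the rail's top) keep the rail from sliding sideways, 1.5 mm play
- rail: loose pale wooden rail, about 0.55 kg, an arc of 220 mm radius in plan, 286 mm long, 40 mm wide, 30 mm thick, flat on two sprung rests under its end plugs; top 60 mm above the table. Origin on its underside plane, axes as the cradle's. Pressed down it yields after about 2 N by 2 mm per N at an end plug, after 5 N by 1 mm per N at the middle, 12 mm at most
- red_disc: flat red disc, 30 mm diameter, 6 mm thick, fixed on the cradle's board beyond one end of the rail: marks the starting end. Origin under its centre. Either end may be the red one
- blue_disc: flat blue disc, same size, beyond the other end of the rail: marks the finishing end
- plug0: dark wooden domed plug number 0 of 5, counted from the cradle's -y end to its +y end: glued in the rail, dome 17 mm wide standing 2.5 mm above the rail's flat top. Origin at the top of the dome (62.5 mm above the table at rest), z up. The plugs lie on the rail's centre line, 55 mm apart along the arc of 220 mm radius; plug 2 is the middle one
- plug1: dark wooden domed plug number 1 of 5, counted from the cradle's -y end to its +y end: glued in the rail, dome 17 mm wide standing 2.5 mm above the rail's flat top. Origin at the top of the dome (62.5 mm above the table at rest), z up. The plugs lie on the rail's centre line, 55 mm apart along the arc of 220 mm radius; plug 2 is the middle one
- plug2: dark wooden domed plug number 2 of 5, counted from the cradle's -y end to its +y end: glued in the rail, dome 17 mm wide standing 2.5 mm above the rail's flat top. Origin at the top of the dome (62.5 mm above the table at rest), z up. The plugs lie on the rail's centre line, 55 mm apart along the arc of 220 mm radius; plug 2 is the middle one
- plug3: dark wooden domed plug number 3 of 5, counted from the cradle's -y end to its +y end: glued in the rail, dome 17 mm wide standing 2.5 mm above the rail's flat top. Origin at the top of the dome (62.5 mm above the table at rest), z up. The plugs lie on the rail's centre line, 55 mm apart along the arc of 220 mm radius; plug 2 is the middle one
- plug4: dark wooden domed plug number 4 of 5, counted from the cradle's -y end to its +y end: glued in the rail, dome 17 mm wide standing 2.5 mm above the rail's flat top. Origin at the top of the dome (62.5 mm above the table at rest), z up. The plugs lie on the rail's centre line, 55 mm apart along the arc of 220 mm radius; plug 2 is the middle one
- turned_knob: small turned wooden knob, 38 mm wide, 57 mm tall, standing loose on the cradle's board, 65 mm to the robot's side of the row's middle (cradle -x); bystander, leave alone. Origin at the centre of its underside
- dowel_offcut: loose dowel offcut, 24 mm diameter, 28 mm tall, standing on the cradle's board near its -x edge; bystander, leave alone. Origin at the centre of its underside
- doll_blank: loose wooden doll blank, 64 mm wide, 145 mm tall, to the left of the work; bystander. Origin at the centre of its underside
- turned_pot: loose reddish turned pot, 88 mm wide, 84 mm tall, to the left of the work; bystander. Origin at the centre of its underside
- wax_jar: loose jar, 70 mm wide, 75 mm tall, to the right of the work; bystander. Origin at the centre of its underside
- chisel: loose hand tool with a wooden handle, 240 mm long, lying on the table to the left; bystander
- sanding_block: loose cork block 100 x 60 x 35 mm, to the right of the work; bystander. Origin at the centre of its underside

How it is judged (in metres and radians):
On the way, in this order (a step that is already met when the one before it is completed fails the run):
1. the fingertips touch the first plug, counted from the red disc (over 0.3 N) (((y of red_disc in the frame of cradle below 0 m and contact force between the fingers and plug0 above 0.3 N) or (y of red_disc in the frame of cradle above 0 m and contact force between the fingers and plug4 above 0.3 N))), for 0.05 s.
2. the fingertips touch the second plug, counted from the red disc (over 0.3 N) (((y of red_disc in the frame of cradle below 0 m and contact force between the fingers and plug1 above 0.3 N) or (y of red_disc in the frame of cradle above 0 m and contact force between the fingers and plug3 above 0.3 N))), for 0.05 s.
3. the fingertips touch the third plug, counted from the red disc (over 0.3 N) (((y of red_disc in the frame of cradle below 0 m and contact force between the fingers and plug2 above 0.3 N) or (y of red_disc in the frame of cradle above 0 m and contact force between the fingers and plug2 above 0.3 N))), for 0.05 s.
4. the fingertips touch the fourth plug, counted from the red disc (over 0.3 N) (((y of red_disc in the frame of cradle below 0 m and contact force between the fingers and plug3 above 0.3 N) or (y of red_disc in the frame of cradle above 0 m and contact force between the fingers and plug1 above 0.3 N))), for 0.05 s.
5. the fingertips touch the last plug, counted from the red disc (over 0.3 N) (((y of red_disc in the frame of cradle below 0 m and contact force between the fingers and plug4 above 0.3 N) or (y of red_disc in the frame of cradle above 0 m and contact force between the fingers and plug0 above 0.3 N))), for 0.05 s.
At the end, for the whole second after the job is handed in: The fingertips rest on the plug at the blue disc's end with 0.3 to 15 N, the rail lies still in its cradle (moved less than 20 mm, not raised over 4 mm, slower than 20 mm/s), and every bystander is within 15 mm of where it stood (((y of red_disc in the frame of cradle below 0 m and contact force between the fingers and plug4 between 0.3 and 15 N) or (y of red_disc in the frame of cradle above 0 m and contact force between the fingers and plug0 between 0.3 and 15 N)) and distance of rail from where it was at the start of the episode below 0.02 m and z of rail in the frame of cradle below 0.034 m and linear speed of rail below 0.02 m/s and distance of each of turned_knob, dowel_offcut, doll_blank, turned_pot, wax_jar, chisel, sanding_block from where it was at the start of the episode below 0.015 m); the arm keeps its last pose, push and grip.
It fails at once if the rail or a plug is pressed hard (over 20 N) (contact force between any of the fingers, the arm and rail above 20 N).
It fails at once if the rail is lifted (more than 6 mm) or tipped (z of rail in the frame of cradle above 0.036 m or angle between rail's own z axis and vertical above 0.12 rad).
It fails at once if the fingertips are raised off the row midway (held 26 to 50 mm above one of the three middle plugs) ((horizontal distance between the grasp point and plug1 below 0.02 m and z of the grasp point in the frame of rail between 0.078 and 0.102 m) or (horizontal distance between the grasp point and plug2 below 0.02 m and z of the grasp point in the frame of rail between 0.078 and 0.102 m) or (horizontal distance between the grasp point and plug3 below 0.02 m and z of the grasp point in the frame of rail between 0.078 and 0.102 m)).
It fails at once if a bystander is moved, lifted or knocked (more than 15 mm) (distance of any of turned_knob, dowel_offcut, doll_blank, turned_pot, wax_jar, chisel, sanding_block from where it was at the start of the episode above 0.015 m).
It also fails if it takes over 45 s, if anything falls off the work surface, if the arm or the gripper's body presses on something with over 40 N, if the wrist force passes 120 N, or if a joint passes its speed limit or range.

## Robot

A 7-joint arm with a two-finger parallel gripper is mounted at the origin on the work surface. World frame = base frame: x ahead of the robot, y to its left, z up, the work surface at z = 0. Lengths are in mm, angles in rad, forces in N, time in s.
With the tool pointing down it reaches from about 400 to 850 mm from the base axis. Payload 4.5 kg.
Tool frame: the origin (TCP) lies at the very end of the fingers, on their centre line; the grasp point (between the pads) lies 19 mm behind it; z points along the fingers, y is the line along which they close (so a half turn about z gives the same grasp; the last joint's range is limited). The gripper opens to 88 mm and grips with 3 to 60 N. Pads are 18 mm wide; open, the fingers measure 123 mm over their backs; the gripper's body (75 mm by 187 mm) begins 45 mm behind the grasp point.
Start: joints at [1.217, 0.689, -0.195, 1.565, 0.157, 0.902, -0.215], TCP at [236.376, -578.602, 238.743] pointing down, gripper open.
Joint ranges: [-3.01, 3.01], [-0.46, 2.08], [-1.47, 1.51], [0.13, 2.56], [-1, 4.14], [0.04, 2.09], [-2.66, 2.66]. Speed limits (rad/s): [2.57, 2.57, 3.14, 3.14, 3.14, 3.14, 3.14].

## Interface

Orientations are given as a unit quaternion [w, x, y, z].
In Python, from station import ctrl gives the robot as it stands.
- The arm moves only by the tool drive_tool, never from a script. Its argument "series" is a list of rows, each an object with "translation": the shift along the tool's x, y, z in units of 40 mm (1.0 is 40 mm), a list of three; "roll": the turn about the tool's z in units of 5 degrees (1.0 is 5 degrees); "hand": the opening, from 0 (shut) to 1 (fully open). A call has 1 to 12 rows; each row is the pose to reach, as a shift and turn from the pose commanded when the call began, along the tool's axes at that moment; what a row does not reach only later rows make up. A row lasts 1/12 s, in which the tool goes at most 41.7 mm and 7.16 degrees, less where a joint would pass 70% of its speed; a pose out of reach is approached as far as the arm can. A call with a gripper value outside its range is refused whole. The fingers move at their own pace and stop on an object; the grip force is fixed at half the most. Time passes only in rows, so rows that repeat a pose let the fingers close. It gives the time, the measured TCP pose, the force, the opening and the grip force at its end, in the units of the state.
- ctrl.get_state(): the state, without advancing time (a new reading comes with each control period).
- ctrl.camera(name): name is "side" or "top"; returns a dict with "image" (400x640x3 uint8, red, green, blue), "z_map" (400x640 float32, mm along the optical axis (not along the pixel's ray), 0 where there is no reading), "fx", "fy", "cx", "cy" (pixels), "dist_coeffs" ([k1, k2, p1, p2, k3] as OpenCV has them; the pictures are not rectified), "cam_to_world" (4x4, takes a point from camera to world coordinates). Camera axes: x right, y up, looking along -z (the intrinsics and any distortion apply to the point x, -y, -z); pixel columns grow to the right and rows downward; lengths in mm; the calibration is good to about 2 mm. A picture is of the moment at which its call begins.
- ctrl.finish_job(): hands the job in; it is judged then, once.
The state is a dict: "time": time; "joint_positions": joint angles; "qd": joint speeds; "joint_torque": joint torques, N m; "eef_pos": TCP position; "tool_rot": TCP orientation; "ft_force": force on the tool from outside, world axes, zero at the start; "moment": the same for the moment, N m; "opening": finger opening in mm; "grasp_force": force on a finger pad.
Only numpy, scipy, OpenCV 4.12 (cv2) and the standard library are available. Lean on these libraries where they do the work, as an engineer would, in place of code of your own. Each camera call takes 0.05 s, during which the arm holds its last target. There are 200 camera calls.

## Working session

There is one attempt and no reset: what is moved stays moved. The work goes in short steps, Python scripts to look and compute and a tool call to move; the robot and the scene stay as the last step left them, time stands still between calls to the robot, and variables do not carry over. Pictures are saved under pics/ and viewed, at most 10 in all, crops included, and the job is handed in when it is done.

Besides the shell and the picture viewer there is one more tool, called as name([rows], argument=value, ...), one row to a line, values as JSON. drive_tool: Moves the arm, as the interface text tells. Its arguments: {"type":"object","properties":{"series":{"type":"array"}},"required":["series"]}

```bash
mkdir -p pics; ls
python3 - <<'E'
from station import ctrl
import cv2,pickle
s=ctrl.get_state(); print(s)
for n in("side","top"):
    c=ctrl.camera(n); pickle.dump(c,open(f"{n}0.pkl","wb"))
    cv2.imwrite(f"pics/{n}0.png",c["image"][:,:,::-1]); print(n,c["fx"],c["fy"],c["cx"],c["cy"],c["dist_coeffs"],c["cam_to_world"])
E
```

```text
pics
{'time': 0.0, 'joint_positions': array([ 1.21677896,  0.68997298, -0.19452375,  1.56633655,  0.15731474,
        0.90249787, -0.21505394]), 'qd': array([ 0.00340497,  0.00110769, -0.00052246, -0.00209359,  0.00055935,
        0.00151963, -0.00030612]), 'joint_torque': array([-1.52253713e-03, -5.27580464e+01, -1.26684833e+00, -1.53432852e+01,
       -5.25299914e-02,  6.56072560e-03,  1.45280005e-04]), 'eef_pos': array([ 236.07331943, -578.02179343,  237.91914336]), 'tool_rot': array([-8.77445915e-04,  9.81244048e-01,  1.92767449e-01, -2.42788398e-04]), 'ft_force': array([-0.11358842, -0.6223228 , -1.25078081]), 'moment': array([ 0.04940967, -0.06812353, -0.00205887]), 'grasp_force': 0.0, 'opening': 88.14661060631157}
side 363.26263997839413 363.26263997839413 324.3387765566351 202.8489729903237 [0.00299685 0.         0.         0.         0.        ] [[-7.00708983e-01  5.37254973e-01 -4.69429457e-01  1.66128893e+01]
 [-7.13243264e-01 -5.11780253e-01  4.78920682e-01  5.06144448e+02]
 [ 1.70577920e-02  6.70401422e-01  7.41802511e-01  8.16375338e+02]
 [ 0.00000000e+00  0.00000000e+00  0.00000000e+00  1.00000000e+00]]
top 503.5831155150425 503.5831155150425 320.89067400711485 202.35691028585944 [-0.13077883  0.          0.          0.          0.        ] [[-2.55962853e-03  9.98062887e-01 -6.21604573e-02  3.91102998e+02]
 [-9.99816752e-01 -3.73349170e-03 -1.87756022e-02 -3.10240197e+00]
 [-1.89713073e-02  6.21010080e-02  9.97889550e-01  1.63090913e+03]
 [ 0.00000000e+00  0.00000000e+00  0.00000000e+00  1.00000000e+00]]
```

View pics/side0.png

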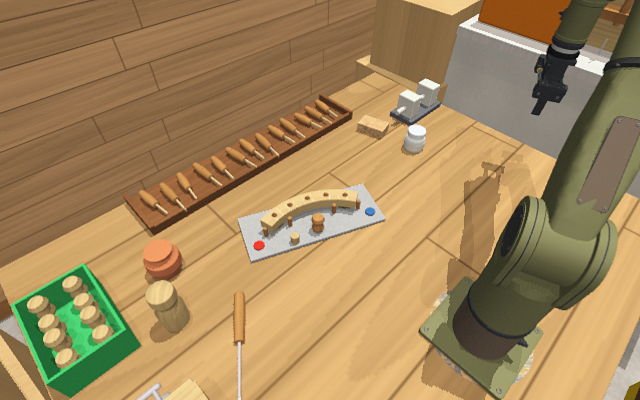

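View pics/top0.png

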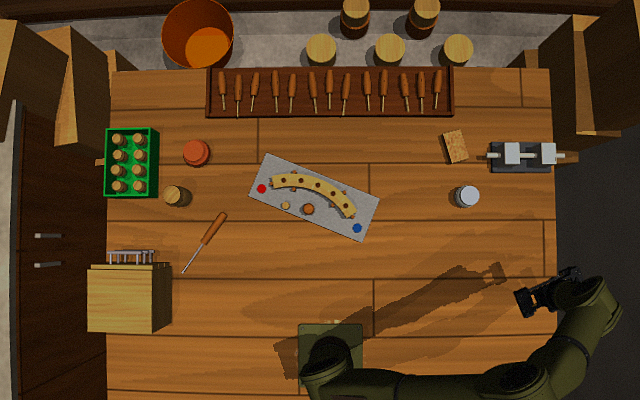

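Side view: the red disc is at (259,245) and the blue at (370,211). Top view: red is at (262,188) and blue at (357,228), with five dark plugs on the arc between them. Red is the +y (left) end. Next I'll measure the plugs in both views.

```bash
cat > h.py <<'E'
import numpy as np,cv2,pickle
from scipy.optimize import least_squares
def ray(c,uv):
    K=np.array([[c["fx"],0,c["cx"]],[0,c["fy"],c["cy"]],[0,0,1]])
    p=cv2.undistortPoints(np.float64(uv).reshape(-1,1,2),K,np.array(c["dist_coeffs"],float)).reshape(-1,2)
    d=np.c_[p[:,0],-p[:,1],-np.ones(len(p))]
    M=np.array(c["cam_to_world"]); return M[:3,3],d@M[:3,:3].T
def at_z(c,uv,z):
    o,d=ray(c,uv); return o+d*((z-o[2])/d[:,2])[:,None]
def proj(c,P):
    M=np.linalg.inv(np.array(c["cam_to_world"])); q=np.atleast_2d(P)@M[:3,:3].T+M[:3,3]
    q=q*[1,-1,-1]; K=np.array([[c["fx"],0,c["cx"]],[0,c["fy"],c["cy"]],[0,0,1]])
    return cv2.projectPoints(q,np.zeros(3),np.zeros(3),K,np.array(c["dist_coeffs"],float))[0].reshape(-1,2)
def tri(c1,u1,c2,u2):
    o1,d1=ray(c1,u1);o2,d2=ray(c2,u2);out=[]
    for a,b in zip(d1,d2):
        t=np.linalg.lstsq(np.c_[a,-b],o2-o1,rcond=None)[0]
        p,q=o1+a*t[0],o2+b*t[1]; out.append(np.r_[(p+q)/2,np.linalg.norm(p-q)])
    return np.array(out)
E
cat > m.py <<'E'
from h import *
S,T=[pickle.load(open(f+"0.pkl","rb")) for f in("side","top")]
R={"side":(S,(235,180,390,265)),"top":(T,(245,150,385,245))}
for n,(c,(x0,y0,x1,y1)) in R.items():
    im=c["image"][y0:y1,x0:x1].astype(int); r,g,b=im[...,0],im[...,1],im[...,2]
    for nm,m in(("red",(r>150)&(g<60)&(b<70)),("blue",(b>120)&(r<70)),("dark",(r<125)&(r>b+20)&(g<90))):
        k,l,st,ce=cv2.connectedComponentsWithStats(m.astype(np.uint8))
        for i in range(1,k):
            if st[i,4]>=4:
                # darkness-weighted? plain centroid
                print(n,nm,np.round(ce[i]+[x0,y0],1),st[i,4])
    v=cv2.resize(c["image"][y0:y1,x0:x1,::-1],None,fx=5,fy=5,interpolation=cv2.INTER_CUBIC); cv2.imwrite(f"pics/{n}_crop.png",v); print(v.shape)
E
python3 m.py
```

```text
side red [258.3 245.2] 35
side blue [369.3 211. ] 29
side dark [238.8 182.2] 52
side dark [357.1 205.2] 20
side dark [333.4 209.5] 26
side dark [346. 207.] 7
side dark [289.5 222.2] 22
side dark [316.1 225.2] 26
side dark [279. 226.] 5
side dark [265.6 232.4] 27
side dark [317.1 230.9] 11
(425, 775, 3)
top red [261.3 188.2] 53
top blue [357.2 227.5] 52
top dark [288.1 153.6] 413
top dark [373.5 152. ] 4
top dark [380.7 152.3] 6
top dark [290.2 155.6] 5
top dark [296.5 156. ] 8
top dark [344.  167.4] 323
top dark [323.6 169.3] 83
top dark [345.  168.5] 13
top dark [353.4 168.8] 13
top dark [358.1 168.6] 9
top dark [341.2 170.2] 4
top dark [362.7 168.3] 6
top dark [256.5 172.5] 4
top dark [251.3 172.2] 9
top dark [322.4 174.2] 5
top dark [253.5 179.5] 4
top dark [283.1 180. ] 20
top dark [300.8 180.1] 21
top dark [337.5 180.5] 4
top dark [317.2 184.8] 20
top dark [344.5 183.5] 4
top dark [349.5 185.5] 4
top dark [291.5 187.1] 23
top dark [249.  190.5] 6
top dark [358.5 189.2] 4
top dark [314.5 190.5] 4
top dark [332.7 193.1] 20
top dark [343.1 192. ] 8
top dark [255. 199.] 11
top dark [383.  199.2] 4
top dark [333.3 203.5] 11
top dark [378.7 202.1] 7
top dark [272. 206.] 21
top dark [308.5 208.9] 44
top dark [331.  204.5] 4
top dark [345.1 205.2] 21
top dark [288.4 206. ] 5
top dark [338.5 207.5] 4
top dark [291.1 213.9] 17
top dark [351.3 216.7] 6
top dark [277.5 220.5] 134
top dark [377.3 220.4] 29
top dark [318.5 225.2] 6
top dark [325.5 228.2] 6
top dark [336.5 232.6] 14
top dark [348.5 237.5] 4
top dark [355.5 240.3] 6
(475, 700, 3)
```

View pics/side_crop.png

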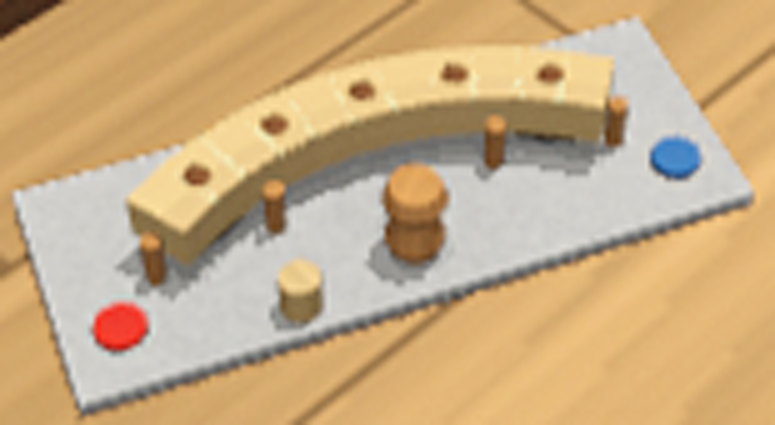

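The side crop shows the plugs, from red to blue, at crop positions (197,175), (274,125), (361,90), (455,73) and (550,73). The knob is at (413,215) and the dowel at (300,290).

```bash
cat > fit.py <<'E'
from h import *
S,T=[pickle.load(open(f+"0.pkl","rb")) for f in("side","top")]
us=(np.array([(197,175),(274,125),(361,90),(455,73),(550,73)])+.5)/5-.5+[235,180]
ut=np.array([(283.1,180),(300.8,180.1),(317.2,184.8),(332.7,193.1),(345.1,205.2)])
np.set_printoptions(precision=1,suppress=True)
P=tri(S,us,T,ut); print(P)
print("gaps",np.linalg.norm(np.diff(P[:,:3],axis=0),axis=1))
a=(2-np.arange(5))*55/220.  # red = +y first = plug4
L=np.c_[220*np.cos(a)-220,220*np.sin(a)]
def mod(p): 
    c,s=np.cos(p[2]),np.sin(p[2]); return np.c_[L@np.array([[c,s],[-s,c]])+p[:2],np.full(5,p[3])]
best=least_squares(lambda p:np.r_[(proj(S,mod(p))-us).ravel(),(proj(T,mod(p))-ut).ravel()],[P[2,0],P[2,1],-.3,62],x_scale=[1,1,.01,1])
p=best.x; print(p,"yaw %.3f"%p[2]); print(mod(p)); print("px rms S/T",np.sqrt(np.mean(best.fun.reshape(2,-1)**2,1)))
for nm,c in(("S",S),("T",T)):
    q=at_z(c,us if nm=="S" else ut,62); print(nm,(q-mod(p))[:,:2].mean(0), np.array([c["z_map"][int(round(v)),int(round(u))] for u,v in (us if nm=="S" else ut)]))
for n,a,b in(("red",(258.3,245.2),(261.3,188.2)),("blue",(369.3,211),(357.2,227.5))):
    print(n,tri(S,[a],T,[b]))
E
python3 fit.py
```

```text
[[560.4 145.6  57.5   0.9]
 [560.2  90.2  55.7   1.6]
 [544.7  38.3  58.2   1.2]
 [518.3 -10.4  57.1   0.6]
 [480.  -49.1  58.3   0.2]]
gaps [55.5 54.1 55.5 54.5]
[545.2  37.8  -0.4  57.4] yaw -0.390
[[560.5 145.6  57.4]
 [559.6  90.7  57.4]
 [545.2  37.8  57.4]
 [518.2  -9.9  57.4]
 [480.2 -49.5  57.4]]
px rms S/T [0.1 0.2]
S [-2.8  3.1] [ 983.2 1008.  1030.2 1040.4 1041.2]
T [-0.8 -0.5] [1581.9 1579.4 1581.7 1571.9 1569. ]
red [[539.5 221.5   9.5   2. ]]
blue [[411.7 -88.4   9.9   2.5]]
```

The plugs fit the arc model: 0.2 px residual, 54–55 mm gaps and yaw −0.39. Height reads about 5 mm low (57 instead of 62.5), so I'll refine that against the fingertips. Now I'll shut the gripper, turn it across the rail and move halfway at a safe height.

drive_tool([
  {"translation": [0.6, -0.57, 0], "roll": -0.75, "hand": 0},
  {"translation": [1.2, -1.14, 0], "roll": -1.5, "hand": 0},
  {"translation": [1.8, -1.71, 0], "roll": -2.25, "hand": 0},
  {"translation": [2.4, -2.28, 0], "roll": -3, "hand": 0},
  {"translation": [3.0, -2.85, 0], "roll": -3.75, "hand": 0},
  {"translation": [3.6, -3.42, 0], "roll": -4.5, "hand": 0},
  {"translation": [4.2, -3.99, 0], "roll": -5.25, "hand": 0},
  {"translation": [4.8, -4.56, 0], "roll": -6, "hand": 0},
  {"translation": [5.4, -5.13, 0], "roll": -6.75, "hand": 0},
  {"translation": [6.0, -5.7, 0], "roll": -7.5, "hand": 0},
  {"translation": [6.6, -6.27, 0], "roll": -8.25, "hand": 0},
  {"translation": [7.2, -6.84, 0], "roll": -9, "hand": 0},
])

```text
time: 1.1
eef_pos: [399.7, -214.9, 238.6]
tool_rot: [-0.0, 0.832, 0.555, -0.0]
ft_force: [-0.2, -0.3, 0.0]
opening: 10.1
grasp_force: 0.0
```

drive_tool([
  {"translation": [0.82, 0.02, 0], "roll": 0, "hand": 0},
  {"translation": [1.64, 0.03, 0], "roll": 0, "hand": 0},
  {"translation": [2.46, 0.05, 0], "roll": 0, "hand": 0},
  {"translation": [3.28, 0.07, 0], "roll": 0, "hand": 0},
  {"translation": [4.1, 0.08, 0], "roll": 0, "hand": 0},
  {"translation": [4.92, 0.1, 0], "roll": 0, "hand": 0},
  {"translation": [5.74, 0.12, 0], "roll": 0, "hand": 0},
  {"translation": [6.56, 0.13, 0.2], "roll": 0, "hand": 0},
  {"translation": [7.38, 0.15, 0.8], "roll": 0, "hand": 0},
  {"translation": [8.2, 0.17, 1.4], "roll": 0, "hand": 0},
  {"translation": [9.03, 0.18, 2.0], "roll": 0, "hand": 0},
  {"translation": [9.87, 0.2, 2.5], "roll": 0, "hand": 0},
])

```text
time: 2.1
eef_pos: [559.4, 145.6, 136.7]
tool_rot: [0.0, 0.833, 0.554, -0.001]
ft_force: [0.2, -0.3, -0.4]
opening: 0.3
grasp_force: 0.0
```

drive_tool([
  {"translation": [0, 0, 0.5], "roll": 0, "hand": 0},
  {"translation": [0, 0, 0.8], "roll": 0, "hand": 0},
  {"translation": [0, 0, 1.0], "roll": 0, "hand": 0},
  {"translation": [0, 0, 1.0], "roll": 0, "hand": 0},
  {"translation": [0, 0, 1.0], "roll": 0, "hand": 0},
])

```text
time: 2.52
eef_pos: [559.7, 144.0, 98.7]
tool_rot: [0.0, 0.833, 0.553, -0.0]
ft_force: [-0.1, -1.2, 0.5]
opening: 0.1
grasp_force: 0.0
```

Run:
```python
from h import *
from station import ctrl
s=ctrl.get_state(); print(s["time"],s["eef_pos"],s["ft_force"],s["opening"])
for n in("side","top"):
    c=ctrl.camera(n); q=proj(c,s["eef_pos"])[0]; x,y=np.round(q).astype(int); print(n,q)
    w=c["image"][y-40:y+40,x-50:x+50,::-1]; pickle.dump(c,open(n+"1.pkl","wb"))
    v=cv2.resize(w,None,fx=6,fy=6,interpolation=cv2.INTER_CUBIC)
    cv2.drawMarker(v,tuple(int(t) for t in ((q-[x-50,y-40]+.5)*6)),(255,255,0),cv2.MARKER_CROSS,14,1)
    cv2.imwrite(f"pics/{n}1.png",v)
```

```text
2.5167 [559.65487046 143.9531817   98.66028466] [-0.05838449 -1.15157821  0.45317839] 0.07915024980339558
side [273.5104643  204.37762327]
top [282.27401603 178.70177177]
```

View pics/side1.png

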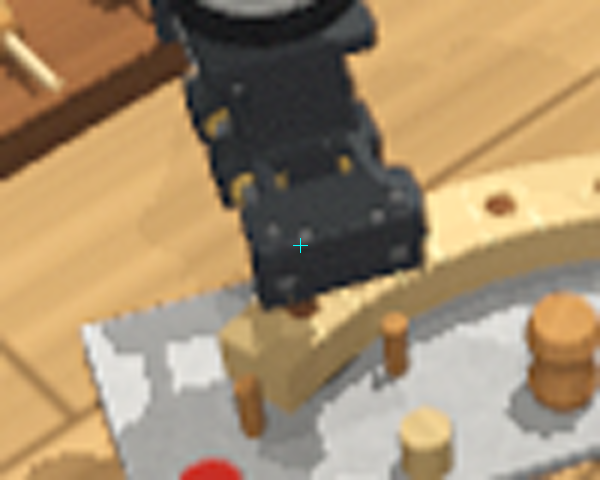

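View pics/top1.png

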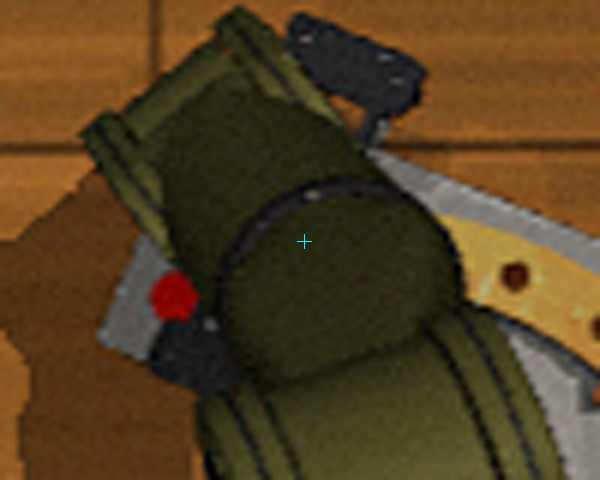

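The side view shows the shut gripper over the red-end plug, seen at (303,308) in the crop. The top view shows only the hand, covering that plug; plug 3 is at (515,275). The fingertips are hidden in both views, so I'll find the height by force.

drive_tool([
  {"translation": [0.04, -0.045, 0.3], "roll": 0, "hand": 0},
  {"translation": [0.04, -0.045, 0.6], "roll": 0, "hand": 0},
  {"translation": [0.04, -0.045, 0.75], "roll": 0, "hand": 0},
  {"translation": [0.04, -0.045, 0.82], "roll": 0, "hand": 0},
  {"translation": [0.04, -0.045, 0.82], "roll": 0, "hand": 0},
  {"translation": [0.04, -0.045, 0.82], "roll": 0, "hand": 0},
])

```text
time: 3.12
eef_pos: [558.8, 146.6, 66.0]
tool_rot: [0.0, 0.833, 0.554, 0.0]
ft_force: [0.2, 0.1, 0.3]
opening: 0.4
grasp_force: 0.0
```

drive_tool([
  {"translation": [0, 0, 0.025], "roll": 0, "hand": 0},
  {"translation": [0, 0, 0.05], "roll": 0, "hand": 0},
  {"translation": [0, 0, 0.05], "roll": 0, "hand": 0},
  {"translation": [0, 0, 0.05], "roll": 0, "hand": 0},
])

```text
time: 3.45
eef_pos: [558.8, 146.7, 64.1]
tool_rot: [0.0, 0.833, 0.554, 0.0]
ft_force: [0.2, -0.6, 0.6]
opening: 0.3
grasp_force: 0.0
```

drive_tool([
  {"translation": [0, 0, 0.025], "roll": 0, "hand": 0},
  {"translation": [0, 0, 0.05], "roll": 0, "hand": 0},
  {"translation": [0, 0, 0.05], "roll": 0, "hand": 0},
  {"translation": [0, 0, 0.05], "roll": 0, "hand": 0},
])

```text
time: 3.78
eef_pos: [559.0, 146.8, 62.1]
tool_rot: [0.0, 0.833, 0.554, 0.0]
ft_force: [-0.2, -0.0, 3.3]
opening: 0.5
grasp_force: 1.4
```

drive_tool([
  {"translation": [0, 0, 0.02], "roll": 0, "hand": 0},
  {"translation": [0, 0, 0.025], "roll": 0, "hand": 0},
  {"translation": [0, 0, 0.025], "roll": 0, "hand": 0},
])

```text
time: 4.03
eef_pos: [559.1, 146.9, 61.1]
tool_rot: [0.0, 0.833, 0.554, 0.0]
ft_force: [0.4, 0.2, 2.7]
opening: 0.4
grasp_force: 1.8
```

Contact came at z ≈ 62.5 with about 3 N, so the fingertips are on the dome. Next I'll compute the arc waypoints in tool units.

Run:
```python
import numpy as np
th=np.deg2rad(67.23); ex=np.array([np.cos(th),np.sin(th)]); ey=np.array([np.sin(th),-np.cos(th)])
yaw=-.390; f=lambda a:(lambda p:np.array([[np.cos(yaw),-np.sin(yaw)],[np.sin(yaw),np.cos(yaw)]])@p)(np.array([220*np.cos(a)-220,220*np.sin(a)]))+[543.6,39.0]
for k in range(4):
    a0=.5-.25*k; print("plug",4-k,f(a0).round(1),[[round(float((f(a0-.25*j/11)-f(a0))@e/40),2) for e in(ex,ey)] for j in range(1,12)])
```

```text
plug 4 [558.8 146.8] [[-0.11, 0.06], [-0.22, 0.12], [-0.33, 0.17], [-0.45, 0.22], [-0.56, 0.27], [-0.68, 0.32], [-0.8, 0.36], [-0.91, 0.4], [-1.03, 0.44], [-1.15, 0.48], [-1.27, 0.51]]
plug 3 [558.   91.9] [[-0.12, 0.03], [-0.24, 0.06], [-0.37, 0.08], [-0.49, 0.11], [-0.61, 0.12], [-0.74, 0.14], [-0.86, 0.15], [-0.98, 0.17], [-1.11, 0.17], [-1.23, 0.18], [-1.36, 0.18]]
plug 2 [543.6  39. ] [[-0.12, -0.0], [-0.25, -0.0], [-0.37, -0.01], [-0.5, -0.02], [-0.62, -0.03], [-0.75, -0.05], [-0.87, -0.06], [-1.0, -0.08], [-1.12, -0.11], [-1.24, -0.13], [-1.36, -0.16]]
plug 1 [516.6  -8.7] [[-0.12, -0.03], [-0.24, -0.07], [-0.36, -0.1], [-0.48, -0.14], [-0.6, -0.18], [-0.71, -0.23], [-0.83, -0.28], [-0.94, -0.33], [-1.06, -0.38], [-1.17, -0.43], [-1.28, -0.49]]
```

drive_tool([
  {"translation": [-0.11, 0.06, 0.01], "roll": 0, "hand": 0},
  {"translation": [-0.22, 0.12, 0.02], "roll": 0, "hand": 0},
  {"translation": [-0.33, 0.17, 0.03], "roll": 0, "hand": 0},
  {"translation": [-0.45, 0.22, 0.03], "roll": 0, "hand": 0},
  {"translation": [-0.56, 0.27, 0.03], "roll": 0, "hand": 0},
  {"translation": [-0.68, 0.32, 0.03], "roll": 0, "hand": 0},
  {"translation": [-0.8, 0.36, 0.03], "roll": 0, "hand": 0},
  {"translation": [-0.91, 0.4, 0.03], "roll": 0, "hand": 0},
  {"translation": [-1.03, 0.44, 0.03], "roll": 0, "hand": 0},
  {"translation": [-1.15, 0.48, 0.03], "roll": 0, "hand": 0},
  {"translation": [-1.27, 0.51, 0.03], "roll": 0, "hand": 0},
  {"translation": [-1.27, 0.51, 0.03], "roll": 0, "hand": 0},
])

```text
time: 5.03
eef_pos: [558.4, 91.2, 60.1]
tool_rot: [0.0, 0.833, 0.553, 0.001]
ft_force: [0.7, 3.0, 5.5]
opening: 0.6
grasp_force: 2.7
```

Plug 3 (the second) is under about 5.5 N at z 60.1. Continuing.

drive_tool([
  {"translation": [-0.12, 0.03, 0], "roll": 0, "hand": 0},
  {"translation": [-0.24, 0.06, 0], "roll": 0, "hand": 0},
  {"translation": [-0.37, 0.08, 0], "roll": 0, "hand": 0},
  {"translation": [-0.49, 0.11, 0], "roll": 0, "hand": 0},
  {"translation": [-0.61, 0.12, 0], "roll": 0, "hand": 0},
  {"translation": [-0.74, 0.14, 0], "roll": 0, "hand": 0},
  {"translation": [-0.86, 0.15, 0], "roll": 0, "hand": 0},
  {"translation": [-0.98, 0.17, 0], "roll": 0, "hand": 0},
  {"translation": [-1.11, 0.17, 0], "roll": 0, "hand": 0},
  {"translation": [-1.23, 0.18, 0], "roll": 0, "hand": 0},
  {"translation": [-1.36, 0.18, 0], "roll": 0, "hand": 0},
  {"translation": [-1.36, 0.18, 0], "roll": 0, "hand": 0},
])

```text
time: 6.03
eef_pos: [544.1, 38.4, 60.1]
tool_rot: [0.0, 0.833, 0.553, 0.001]
ft_force: [1.7, 3.2, 4.8]
opening: 0.7
grasp_force: 3.2
```

drive_tool([
  {"translation": [0, 0, 0], "roll": 0, "hand": 0},
  {"translation": [0, 0, 0], "roll": 0, "hand": 0},
])

```text
time: 6.2
eef_pos: [544.0, 38.5, 60.0]
tool_rot: [0.0, 0.833, 0.553, 0.001]
ft_force: [1.5, 3.5, 6.9]
opening: 0.7
grasp_force: 3.2
```

Run:
```python
from h import *
from station import ctrl
s=ctrl.get_state(); print(s["time"],s["eef_pos"],s["ft_force"],s["moment"])
c=ctrl.camera("side"); S=pickle.load(open("side0.pkl","rb"))
v=np.vstack([cv2.resize(k["image"][185:235,255:365,::-1],None,fx=5,fy=5,interpolation=cv2.INTER_CUBIC) for k in(S,c)]); cv2.imwrite("pics/side2.png",v)
```

```text
6.2 [544.02090387  38.50338573  60.04231333] [1.45226826 3.47973075 6.8686783 ] [ 0.46227006 -0.41330472 -0.00570983]
```

View pics/side2.png

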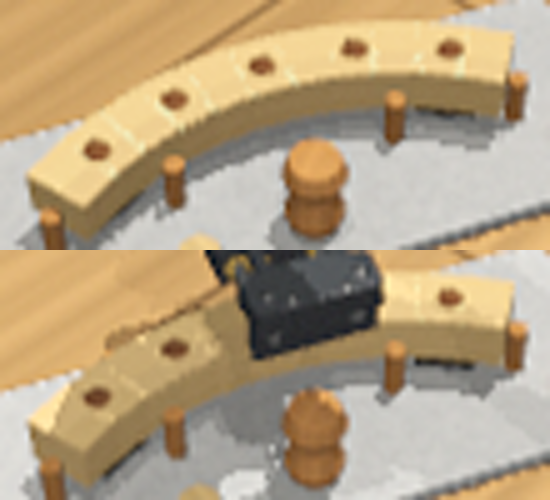

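Before (top) and now (bottom): the rail sits in place, and the knob at (315,415) is undisturbed. The gripper is over plug 2, and the force of about 7 N matches the middle dome pressed in about 2.4 mm. Continuing.

drive_tool([
  {"translation": [-0.12, 0, 0], "roll": 0, "hand": 0},
  {"translation": [-0.25, 0, 0], "roll": 0, "hand": 0},
  {"translation": [-0.37, -0.01, 0], "roll": 0, "hand": 0},
  {"translation": [-0.5, -0.02, 0], "roll": 0, "hand": 0},
  {"translation": [-0.62, -0.03, 0], "roll": 0, "hand": 0},
  {"translation": [-0.75, -0.05, 0], "roll": 0, "hand": 0},
  {"translation": [-0.87, -0.06, 0], "roll": 0, "hand": 0},
  {"translation": [-1.0, -0.08, 0], "roll": 0, "hand": 0},
  {"translation": [-1.12, -0.11, 0], "roll": 0, "hand": 0},
  {"translation": [-1.24, -0.13, 0], "roll": 0, "hand": 0},
  {"translation": [-1.36, -0.16, 0], "roll": 0, "hand": 0},
  {"translation": [-1.36, -0.16, 0], "roll": 0, "hand": 0},
])

```text
time: 7.25
eef_pos: [517.3, -9.3, 60.2]
tool_rot: [0.001, 0.833, 0.553, 0.001]
ft_force: [2.0, 2.6, 6.6]
opening: 0.3
grasp_force: 3.3
```

drive_tool([
  {"translation": [-0.12, -0.03, 0], "roll": 0, "hand": 0},
  {"translation": [-0.24, -0.07, 0], "roll": 0, "hand": 0},
  {"translation": [-0.36, -0.1, 0], "roll": 0, "hand": 0},
  {"translation": [-0.48, -0.14, 0], "roll": 0, "hand": 0},
  {"translation": [-0.6, -0.18, 0], "roll": 0, "hand": 0},
  {"translation": [-0.71, -0.23, 0], "roll": 0, "hand": 0},
  {"translation": [-0.83, -0.28, 0], "roll": 0, "hand": 0},
  {"translation": [-0.94, -0.33, 0], "roll": 0, "hand": 0},
  {"translation": [-1.06, -0.38, 0], "roll": 0, "hand": 0},
  {"translation": [-1.17, -0.43, 0], "roll": 0, "hand": 0},
  {"translation": [-1.28, -0.49, 0], "roll": 0, "hand": 0},
  {"translation": [-1.28, -0.49, 0], "roll": 0, "hand": 0},
])

```text
time: 8.25
eef_pos: [479.5, -48.1, 60.3]
tool_rot: [0.0, 0.833, 0.554, 0.002]
ft_force: [2.4, 2.7, 7.2]
opening: 0.9
grasp_force: 3.5
```

drive_tool([
  {"translation": [0, 0, 0], "roll": 0, "hand": 0},
  {"translation": [0, 0, 0], "roll": 0, "hand": 0},
  {"translation": [0, 0, 0], "roll": 0, "hand": 0},
  {"translation": [0, 0, 0], "roll": 0, "hand": 0},
])

```text
time: 8.58
eef_pos: [479.5, -48.0, 60.2]
tool_rot: [0.0, 0.833, 0.554, 0.001]
ft_force: [2.6, 2.5, 6.6]
opening: 0.4
grasp_force: 3.7
```

Run:
```python
from h import *
from station import ctrl
s=ctrl.get_state(); print(s["time"],s["eef_pos"],s["ft_force"],s["moment"])
c=ctrl.camera("side"); T=ctrl.camera("top")
v=np.hstack([cv2.resize(k,(400,400),interpolation=cv2.INTER_CUBIC) for k in(c["image"][160:260,270:370,::-1],T["image"][150:250,270:370,::-1])]); cv2.imwrite("pics/end.png",v)
```

```text
8.5833 [479.54079458 -48.01406385  60.1831084 ] [2.58552217 2.51011502 6.57830987] [ 0.46536595 -0.64605018 -0.04568378]
```

View pics/end.png

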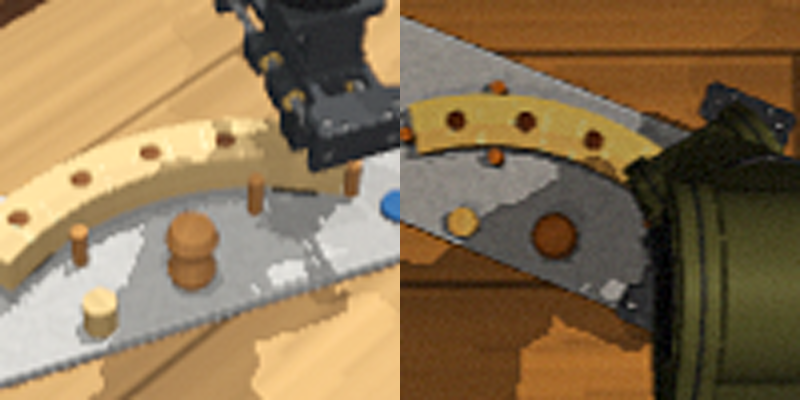

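The side view (left) shows the gripper on the blue-end plug, with four plugs, the knob and the dowel all in place. To confirm the contact is on the dome and not the flat (60 mm), I'll raise 1 mm and read the force.

drive_tool([
  {"translation": [0, 0, -0.02], "roll": 0, "hand": 0},
  {"translation": [0, 0, -0.02], "roll": 0, "hand": 0},
  {"translation": [0, 0, -0.02], "roll": 0, "hand": 0},
  {"translation": [0, 0, -0.02], "roll": 0, "hand": 0},
  {"translation": [0, 0, -0.02], "roll": 0, "hand": 0},
  {"translation": [0, 0, -0.02], "roll": 0, "hand": 0},
])

```text
time: 9.18
eef_pos: [478.1, -48.8, 60.4]
tool_rot: [0.0, 0.833, 0.553, -0.001]
ft_force: [1.1, 0.1, 3.8]
opening: 0.4
grasp_force: 2.1
```

The fingertips are above the flat's height and still read 3.8 N, so they rest on the dome. Handing in.

```bash
python3 -c "
from station import ctrl
print(ctrl.finish_job())"
```

```text
the job is handed in; nothing more can be done
None
```

I ran the shut fingertips along all five plugs from the red end to the blue end and handed in at about 9 s, with them resting on the last plug at about 4 N. No verdict came back. Every force reading was 7.2 N or less, and the rail and the things near it looked undisturbed in the last pictures.

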